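# Fit the nest plate on the coding slide and run it under the head

### The arm

A 6-joint arm with a two-finger parallel gripper is mounted at the origin on the work surface. World frame = base frame: x ahead of the robot, y to its left, z up, the work surface at z = 0. Lengths are in m, angles in rad, forces in N, time in s.
With the tool pointing down it reaches from about 0.425 to 0.95 m from the base axis. Payload 14.7 kg.
Tool frame: the origin (TCP) lies on the centre line of the jaws, within the pads' length; the fingertips stand 19 mm ahead of it and the grasp point (between the pads) is the TCP (robot.tips_ahead is the distance from the TCP to the fingertips, in m); z points along the fingers, y is the line along which they close (so a half turn about z gives the same grasp; the last joint's range is limited). The gripper opens to 85 mm and grips with 20 to 120 N. Pads are 22 mm wide; open, the fingers measure 114 mm over their backs; the gripper's body (76 mm by 85 mm) begins 54 mm behind the grasp point. The pads swing forward as they close: fully open they stand 13 mm farther back than shut.
Start: joints at [-1.255, 0.48, 1.596, -0, 1.065, -0.047], TCP at [0.231, -0.608, 0.25] pointing down, gripper open.
Joint ranges: [-2.75, 2.75], [-0.82, 2.05], [0.23, 2.67], [-1.56, 4.7], [0.09, 2.69], [-2.92, 2.92]. Speed limits (rad/s): [1.89, 1.89, 2.39, 3.01, 3.01, 3.01].

### API

Orientations are given as [roll, pitch, yaw] about the fixed x, y, z axes, in that order (R = Rz(yaw) Ry(pitch) Rx(roll)).
In Python, from station import sensors, vision, workorder, spotter, robot gives the robot as it stands.
- The arm moves only by the tool step_arm, never from a script. Its argument "rows" is a list that holds one entry, the list of rows, each a list of 6 numbers: the shift along the tool's x, y, z in mm, then the turn, a rotation vector about the tool's x, y, z in rad. In form: [[[x, y, z, rx, ry, rz], ...]]. A call has exactly 8 rows; each row shifts and turns the commanded pose from where the row before left it, along the tool's axes as they then stand; what a row does not reach is not made up. A row lasts 1/10 s, in which the tool goes at most 50 mm and 8.59 degrees, less where a joint would pass 70% of its speed; a pose out of reach is approached as far as the arm can. A call with a gripper value outside its range is refused whole. "gripper" is the closure in counts, from 0 (fully open) to 255 (shut), set as the call begins (left out, the last holds). The fingers move at their own pace and stop on an object; "force" is the grip in N (left out, the last holds). Time passes only in rows, so rows that do not move let the fingers close, or fill a call up. It gives the time, the measured TCP pose, the force, the opening and the grip force at its end, in the units of the state.
- sensors.read_state(): the state, without advancing time (a new reading comes with each control period).
- vision.grab_frame(name): name is "scene" or "top" or "wrist"; returns a dict with "img" (384x512x3 uint8, red, green, blue), "camera_matrix" (3x3 intrinsics, pixels), "position" and "attitude" of the camera in the world; the wrist camera has in their place "mount" (4x4, takes a point from camera to tool coordinates, whose origin is the TCP and whose axes are the flange's). Camera axes: x right, y down, z forward; pixel columns grow to the right and rows downward; lengths in m; the calibration is good to about 2 mm. The wrist camera is an equidistant fisheye: a pixel r from the principal point sees the ray r / f radians off the axis. A picture is of the moment at which its call begins: read the wrist's pose just before it. There is no depth.
- workorder.close_job(): hands the job in; it is judged then, once.
Trained networks look in the newest picture that a camera, given by its name, has taken for a name from the list of things; names that differ only in an ending like _2 or _b are one class to them, and where a whole thing is asked for, a point or a joint stands for the part that bears it (a point fixed in the world has none). Each returns a list of dicts, best first, with "conf" (0 to 1); they miss things now and then, are a little off and sometimes report something else, mostly with a low value. They report only what shows in the picture. A call takes as long as a camera call.
- spotter.look_for(query, camera): "xy" ([column, row] in pixels, amid what is visible of it).
- spotter.spot_point(query, camera): "xy" ([column, row] in pixels: a listed point, or the origin of a listed thing).
The state is a dict: "clock": time; "qpos": joint angles; "joint_vel": joint speeds; "joint_torque": joint torques, N m; "position": TCP position; "tool_rot": TCP orientation; "force": force on the tool from outside, world axes, zero at the start; "ft_torque": the same for the moment, N m; "width": opening from 0.0 (shut) to 1.0 (fully open); "grasp_force": force on a finger pad.
Only numpy, scipy, OpenCV 4.12 (cv2) and the standard library are available. Lean on these libraries where they do the work, as an engineer would, in place of code of your own. Each camera call takes 0.05 s, during which the arm holds its last target. There are 200 camera calls.

### The job

Set up the ink-jet coding slide for the next toys: lay the black nest plate on the slide's carriage with its round hole at the push-knob end, and slide it about lightly until both holes drop over the two locating pins and it lies flat on the carriage. Then push the carriage all the way in under the coding head to the stop, and let go. Never force the plate down while it still rides on the pins, do not touch the coding head, and leave the other things on the bench alone.

Things in the scene. Friction and masses are not known exactly. Their poses are not given: they have to be found in the camera images.
- nest_plate: Flat black plastic nest plate, 130 (its x) x 230 (its y) x 8 mm, 0.35 to 0.6 kg, lying on the bench. Origin: centre of its underside, z up. Its two through holes lie on the line x = 0. Four white ring nests, 42 mm across and 12 mm high, stand on it at x = +-42, y = +-85 mm; nothing but the handle lies within 60 mm of its centre along y. Press it with no more than 40 N
- plate_handle (a point): Middle of the plate's handle, 34 mm above its underside, axes as the plate's: an aluminium bar along x, 102 mm long, 12 mm thick (y) and 20 mm high, 16 mm clear of the plate, on 12 mm posts at x = +-45 mm. Pinch it across y from above
- round_hole (a point): Centre of the plate's round hole (12.5 mm, steel bush), on its underside, at the plate's y = -90 mm
- slot (a point): Centre of the plate's slot (12.5 mm along x, 26 mm along y), on its underside, at the plate's y = +90 mm
- slide_base: The coding slide: aluminium base plate 200 (x) x 440 (y) x 12 mm with two rails along y, fixed to the bench. Origin: centre of its underside. The carriage runs along its +y, in under the coding head
- carriage (a joint): Travel of the carriage along the base's +y, m: 0 at the loading end, 0.160 at the stop under the head; it starts between 0 and 0.04. It stays where it is left and takes about 9 N to move
- carriage_top (a point): Centre of the carriage's flat top (150 x by 220 mm y, 46 mm above the bench), axes as the base's. Two steel pins stand on it, 180 mm apart along y, 14 mm high, 10 mm thick, the last 4 mm tapering to 8 mm. They sit on one dark bar flush in the top, square to it but clamped up to 8 mm off the middle in x and in y, unmeasured. Seated, the plate's underside lies on the top; unseated it rides on the pins
- round_hole_nominal (a point): On the carriage's top, 90 mm to -y of its centre: where the pin for the round hole (knob end) would stand if the bar were in the middle
- slot_nominal (a point): On the carriage's top, 90 mm to +y of its centre: where the pin for the slot would stand if the bar were in the middle
- push_knob (a point): Middle of the black upright push knob, 28 mm across and 34 mm high (top 82 mm above the bench), on a tongue (its top 38 mm above the bench) at the carriage's -y end, 145 mm from the centre of the carriage's top
- coder_head: The coding head, a grey box 75 (x) x 100 (y) x 100 mm on an arm from a post. Origin and axes are those of slide_base: the box is centred at x 0, y 135 mm, its underside 120 mm and its top 220 mm above the bench; the post stands at x 128, y 135 mm, 200 mm high. The plate with its handle passes under it. Must not be touched
- toy_a: Bystander: toy figure 38 mm across, 68 mm high, standing
- toy_b: Bystander: toy figure as toy_a
- toy_c: Bystander: toy figure as toy_a
- gift_carton: Bystander: closed carton 90 x 130 x 70 mm
- tape_roll: Bystander: roll of tape lying flat, 96 mm across, 48 mm high
- scanner: Bystander: hand scanner lying down, 165 mm long, 36 mm high
- tape_dispenser: Bystander: red tape dispenser 130 x 54 mm, 86 mm high

How it is judged:
By the outcome, as a careful person would: the job done as asked, in the order asked, and still so for the second after the job is handed in, with the robot touching nothing.
It also fails if it takes over 64 s, if anything falls off the work surface, if the arm or the gripper's body presses on something with over 40 N, if the wrist force passes 120 N, or if a joint passes its speed limit or range.

## Working session

There is one attempt and no reset: what is moved stays moved. The work goes in short steps, Python scripts to look and compute and a tool call to move; the robot and the scene stay as the last step left them, time stands still between calls to the robot, and variables do not carry over. Pictures are saved under pics/ and viewed, at most 10 in all, crops included, and the job is handed in when it is done.

Besides the shell and the picture viewer there is one more tool, called after ">>>" as name(argument=value, ...) on one line, values as JSON. step_arm: Moves the arm, as the interface text tells. Its arguments: {"type":"object","properties":{"rows":{"type":"array","items":{"type":"array","items":{"type":"array","items":{"type":"number"}}}},"gripper":{"type":"number"},"force":{"type":"number"}},"required":["rows"]}

```bash
ls; mkdir -p pics; cat > h.py <<'E'
import numpy as np, cv2
from scipy.spatial.transform import Rotation as R
from station import sensors, vision, workorder, spotter, robot
def rot(a):
    a=np.array(a,float)
    return a if a.shape==(3,3) else R.from_euler('xyz',a).as_matrix()
def grab(n):
    s=sensors.read_state(); f=vision.grab_frame(n); f['s']=s; f['n']=n; return f
def cam(f):
    if 'mount' in f:
        s=f['s']; M=np.array(f['mount']); Rt=rot(s['tool_rot'])
        return Rt@M[:3,:3], Rt@M[:3,3]+np.array(s['position'])
    return rot(f['attitude']), np.array(f['position'])
def ray(f,uv):
    K=np.array(f['camera_matrix']); x=(uv[0]-K[0,2])/K[0,0]; y=(uv[1]-K[1,2])/K[1,1]
    if 'mount' in f:
        r=np.hypot(x,y)+1e-12; return np.array([x/r*np.sin(r),y/r*np.sin(r),np.cos(r)])
    return np.array([x,y,1.])
def px2w(f,uv,z):
    C,p=cam(f); d=C@ray(f,uv); return p+d*(z-p[2])/d[2]
def w2px(f,P):
    C,p=cam(f); K=np.array(f['camera_matrix']); d=C.T@(np.array(P)-p)
    if 'mount' in f:
        t=np.arctan2(np.hypot(d[0],d[1]),d[2]); n=np.hypot(d[0],d[1])+1e-12; q=d[:2]/n*t
    else: q=d[:2]/d[2]
    return np.array([K[0,0]*q[0]+K[0,2],K[1,1]*q[1]+K[1,2]])
E
python3 - <<'E'
from h import *
s=sensors.read_state(); print(s)
ims=[]
Z=dict(plate_handle=.034,round_hole=0.008,slot=.008,nest_plate=0,slide_base=0,carriage_top=.046,round_hole_nominal=.046,slot_nominal=.046,push_knob=.065,coder_head=0)
for n in('top','scene'):
    f=grab(n); ims.append(f['img']); print(n,f['attitude'],f['position'])
    for q,z in Z.items():
        for d in spotter.spot_point(q,n)[:2]: print(q,round(d['conf'],2),np.round(d['xy'],1),np.round(px2w(f,d['xy'],z),4))
for n,i in zip(('top','scene'),ims): cv2.imwrite(f'pics/{n}0.png',cv2.resize(i[:,:,::-1],(800,600),interpolation=cv2.INTER_CUBIC))
E
```

```text
pics
{'clock': 0.0, 'qpos': array([-1.25462460e+00,  4.80833204e-01,  1.59687108e+00, -3.95717206e-06,
        1.06510568e+00, -4.65899001e-02]), 'joint_vel': array([ 1.78079469e-03, -4.85192200e-04, -7.38706955e-05, -9.23698969e-04,
       -7.58744418e-04,  2.92286216e-03]), 'joint_torque': array([-7.77457481e-04, -9.50649118e+01, -4.30164707e+01,  1.73871149e-04,
        1.24275353e-02,  1.04027195e-04]), 'position': array([ 0.23056017, -0.60731657,  0.24967254]), 'tool_rot': array([-3.14037651e+00, -5.32379375e-05,  3.62763516e-01]), 'force': array([ 0.06177642,  0.6118663 , -0.29225822]), 'ft_torque': array([ 0.00604005, -0.02086226,  0.00240702]), 'grasp_force': 0.0, 'width': 0.9969401070518776}
top [-2.96785836e+00 -2.71170703e-03 -1.54344630e+00] [ 0.39354316 -0.09007113  1.0774606 ]
plate_handle 0.72 [324.9 216.2] [ 0.5096 -0.2984  0.034 ]
plate_handle 0.71 [321.5 217.4] [ 0.5058 -0.2884  0.034 ]
round_hole 0.7 [353.6 232.2] [ 0.467  -0.3889  0.008 ]
slot 0.82 [295.5 204.3] [ 0.5461 -0.215   0.008 ]
slot 0.24 [222.4 184.7] [0.6003 0.0084 0.008 ]
slide_base 0.61 [168.  178.4] 
[... 339 characters left out ...]
0677507] [ 0.82376503 -0.59274604  0.76231084]
plate_handle 0.93 [194.2 269.3] [ 0.5053 -0.3045  0.034 ]
round_hole 0.78 [160.5 295.6] [ 0.4666 -0.3873  0.008 ]
slot 0.85 [227.7 257.6] [ 0.5472 -0.2268  0.008 ]
slot 0.28 [355.  225.7] [0.792  0.0242 0.008 ]
nest_plate 0.65 [196.8 275.5] [ 0.5058 -0.3017  0.    ]
slide_base 0.65 [309.8 168.9] [0.5975 0.1725 0.    ]
slide_base 0.56 [246.2 146.7] [0.3726 0.1646 0.    ]
carriage_top 0.85 [301.5 172.4] [0.596 0.101 0.046]
round_hole_nominal 0.7 [281.4 194.9] [ 0.5838 -0.0059  0.046 ]
slot_nominal 0.78 [310.9 158.6] [0.5965 0.1688 0.046 ]
push_knob 0.73 [274.3 202.1] [ 0.5852 -0.0531  0.065 ]
coder_head 0.46 [230.3 259.7] [ 0.5532 -0.2249  0.    ]
```

View pics/top0.png

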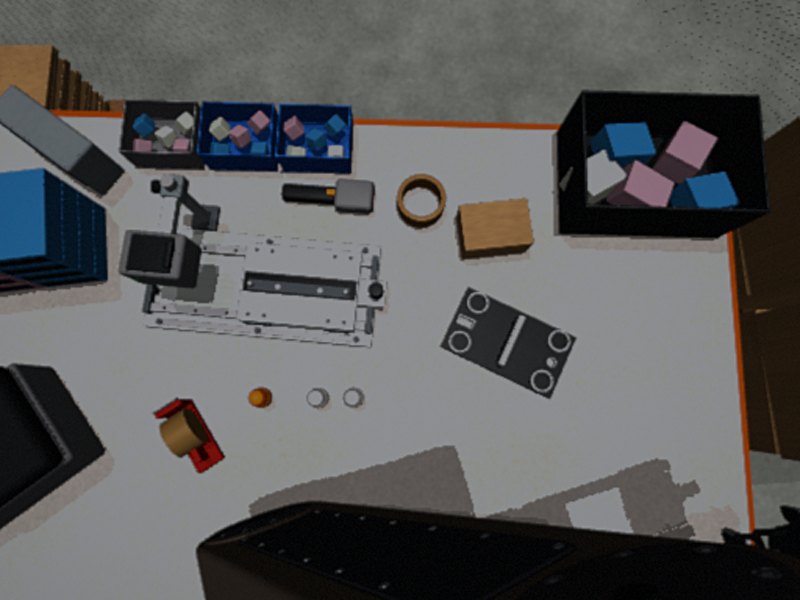

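View pics/scene0.png

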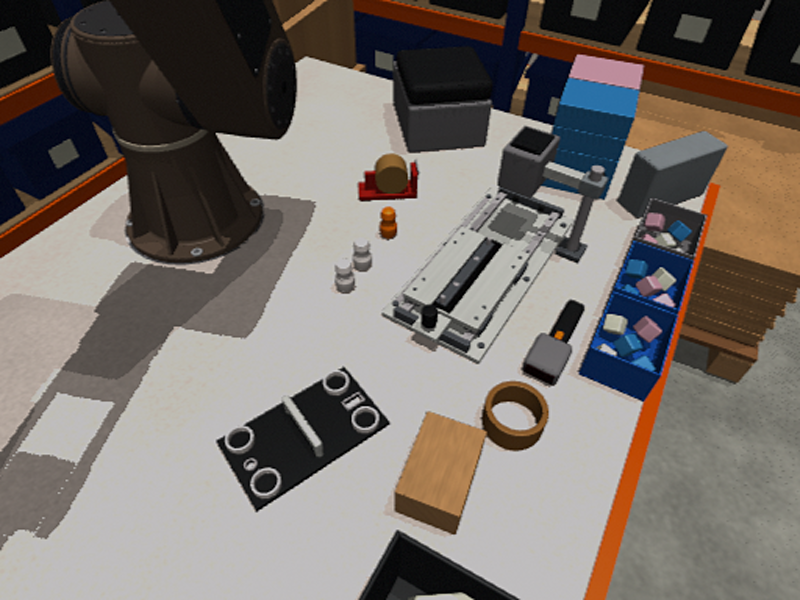

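The top view shows the plate (560,340 zoomed) with its round hole toward the right. The slide is at about (300,290), with pins on the dark bar near (277,283) and (347,290) and the knob at (376,290). The network points agree with this in size and height. Next I look at the pins from close up.

```bash
cat >> h.py <<'E'
def plan(target,yaw,n=8,nrows=None,cur=None):
    s=sensors.read_state(); p,y=(np.array(s['position']),s['tool_rot'][2]) if cur is None else cur
    d=(np.array(target)-p); dy=(yaw-y+np.pi)%(2*np.pi)-np.pi; rows=[]
    for i in range(n):
        a=y+dy*i/n; c,sn=np.cos(a),np.sin(a); w=d/n*1000
        rows.append([float(round(w[0]*c+w[1]*sn,1)),float(round(w[0]*sn-w[1]*c,1)),float(round(-w[2],1)),0,0,float(round(-dy/n,4))])
    print('dist/row',np.round(np.linalg.norm(d)/n*1000,1),'deg/row',round(np.degrees(dy)/n,2))
    for k in range(0,n,8): print(rows[k:k+8])
E
python3 - <<'E'
from h import *
f=grab('wrist'); print(f['mount'],f['camera_matrix'])
plan([.58,.05,.30],-.05,24)
E
```

```text
[[ 7.72580978e-04 -9.56486411e-01 -2.91775855e-01  7.43536856e-02]
 [ 9.99999690e-01  6.95114320e-04  3.69164671e-04 -2.68170494e-05]
 [-1.50283416e-04 -2.91776050e-01  9.56486651e-01 -1.22886906e-01]
 [ 0.00000000e+00  0.00000000e+00  0.00000000e+00  1.00000000e+00]] [[297.31863964   0.         255.65295451]
 [  0.         297.31863964 192.02991516]
 [  0.           0.           1.        ]]
dist/row 31.1 deg/row -0.99
[[23.3, -20.5, -2.1, 0, 0, 0.0172], [23.0, -20.9, -2.1, 0, 0, 0.0172], [22.6, -21.2, -2.1, 0, 0, 0.0172], [22.2, -21.6, -2.1, 0, 0, 0.0172], [21.9, -22.0, -2.1, 0, 0, 0.0172], [21.5, -22.4, -2.1, 0, 0, 0.0172], [21.1, -22.7, -2.1, 0, 0, 0.0172], [20.7, -23.1, -2.1, 0, 0, 0.0172]]
[[20.3, -23.5, -2.1, 0, 0, 0.0172], [19.9, -23.8, -2.1, 0, 0, 0.0172], [19.5, -24.1, -2.1, 0, 0, 0.0172], [19.1, -24.5, -2.1, 0, 0, 0.0172], [18.6, -24.8, -2.1, 0, 0, 0.0172], [18.2, -25.1, -2.1, 0, 0, 0.0172], [17.8, -25.4, -2.1, 0, 0, 0.0172], [17.3, -25.7, -2.1, 0, 0, 0.0172]]
[[16.9, -26.0, -2.1, 0, 0, 0.0172], [16.4, -26.3, -2.1, 0, 0, 0.0172], [16.0, -26.6, -2.1, 0, 0, 0.0172], [15.5, -26.9, -2.1, 0, 0, 0.0172], [15.1, -27.1, -2.1, 0, 0, 0.0172], [14.6, -27.4, -2.1, 0, 0, 0.0172], [14.1, -27.6, -2.1, 0, 0, 0.0172], [13.6, -27.9, -2.1, 0, 0, 0.0172]]
```

>>> step_arm(rows=[[[22,-22,-2,0,0,0.017],[22,-22,-2,0,0,0.017],[22,-22,-2,0,0,0.017],[22,-22,-2,0,0,0.017],[22,-22,-2,0,0,0.017],[22,-22,-2,0,0,0.017],[22,-22,-2,0,0,0.017],[22,-22,-2,0,0,0.017]]])

```text
clock: 1.95
position: [0.3465, -0.3862, 0.2665]
tool_rot: [3.141, -0.0, 0.226]
force: [0.3, 0.2, 0.3]
width: 0.997
grasp_force: 0.0
```

>>> step_arm(rows=[[[19,-25,-2,0,0,0.017],[19,-25,-2,0,0,0.017],[19,-25,-2,0,0,0.017],[19,-25,-2,0,0,0.017],[19,-25,-2,0,0,0.017],[19,-25,-2,0,0,0.017],[19,-25,-2,0,0,0.017],[19,-25,-2,0,0,0.017]]])

```text
clock: 2.75
position: [0.463, -0.1638, 0.2826]
tool_rot: [3.141, -0.0, 0.09]
force: [1.2, -0.9, -0.1]
width: 1.0
grasp_force: 0.0
```

>>> step_arm(rows=[[[16,-27,-2,0,0,0.017],[16,-27,-2,0,0,0.017],[16,-27,-2,0,0,0.017],[16,-27,-2,0,0,0.017],[16,-27,-2,0,0,0.017],[16,-27,-2,0,0,0.017],[16,-27,-2,0,0,0.017],[0,0,0,0,0,0.017]]])

```text
clock: 3.55
position: [0.5685, 0.031, 0.2965]
tool_rot: [-3.141, -0.001, -0.044]
force: [0.9, 0.3, 0.1]
width: 1.003
grasp_force: 0.0
```

```bash
python3 - <<'E'
from h import *
Z=dict(carriage_top=.046,round_hole_nominal=.046,slot_nominal=.046,push_knob=.065,slide_base=0)
f=grab('wrist'); print(f['s']['position'],f['s']['tool_rot'])
for q,z in Z.items():
    for d in spotter.spot_point(q,'wrist')[:2]: print(q,round(d['conf'],2),np.round(d['xy'],1),np.round(px2w(f,d['xy'],z),4))
cv2.imwrite('pics/w1_raw.png',f['img'][:,:,::-1])
cv2.imwrite('pics/w1.png',cv2.resize(f['img'][:,:,::-1],(800,600),interpolation=cv2.INTER_CUBIC))
import pickle; pickle.dump(f,open('w1.pkl','wb'))
E
```

```text
[0.56853266 0.03103148 0.29649049] [-3.14079386e+00 -1.33517721e-03 -4.36366893e-02]
carriage_top 0.83 [202.6 147.9] [0.5912 0.098  0.046 ]
round_hole_nominal 0.95 [280.5 145.7] [ 0.5893 -0.0013  0.046 ]
slot_nominal 0.55 [141.8 144.8] [0.6012 0.1808 0.046 ]
push_knob 0.6 [319.7 149.7] [ 0.5858 -0.0479  0.065 ]
push_knob 0.4 [454.9 188.2] [ 0.5286 -0.2595  0.065 ]
slide_base 0.61 [162.4 138.2] [0.6032 0.1658 0.    ]
```

View pics/w1.png

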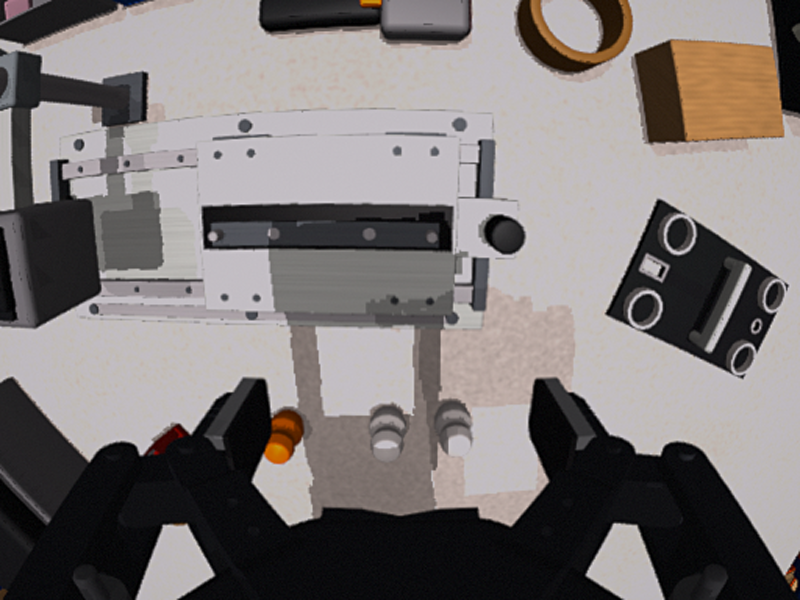

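The wrist view shows pins as bright dots at about (212,236) and (433,237) (zoomed), carriage edges at x≈198 and 460, knob at (504,234). I'll rectify this view at the carriage's height to measure it.

```bash
cat >> h.py <<'E'
def rectify(f,x0,x1,y0,y1,z,res):
    xs=np.arange(x1,x0,-res); ys=np.arange(y1,y0,-res)   # rows: x decreasing, cols: y decreasing
    m=np.array([[w2px(f,(x,y,z)) for y in ys] for x in xs],np.float32)
    return cv2.remap(f['img'],m[...,0],m[...,1],cv2.INTER_CUBIC)
E
python3 - <<'E'
from h import *
import pickle; f=pickle.load(open('w1.pkl','rb'))
# pins tops z=.060; image at pin-top height
r=rectify(f,.49,.71,-.07,.25,.060,.0004)
cv2.imwrite('pics/r1.png',r[:,:,::-1]); print(r.shape)
E
```

```text
(550, 800, 3)
```

View pics/r1.png

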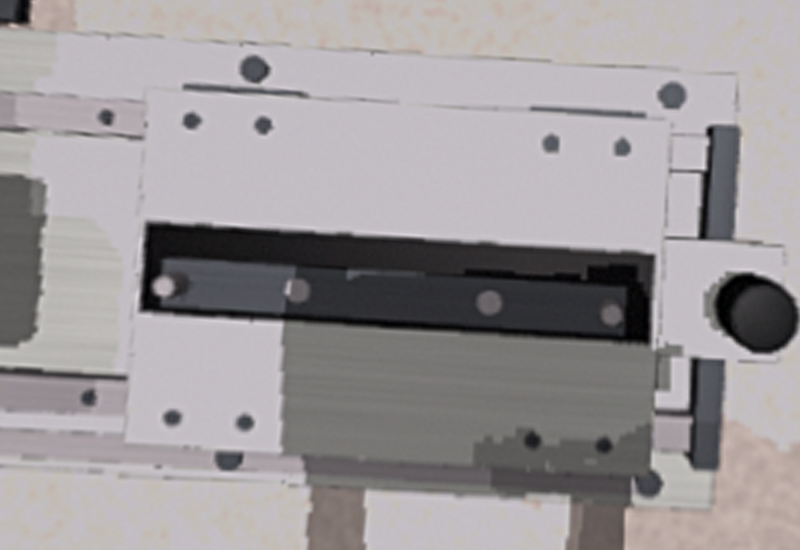

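Pin tops come out at (0.5844, 0.0056) and (0.5956, 0.1848). They are 179.6 mm apart against the 180 mm given, and the slide yaw is about -0.062. Next I go to the plate.

```bash
python3 - <<'E'
from h import *
import pickle; f=pickle.load(open('w1.pkl','rb'))
k=1/1.5625
print('slot',px2w(f,(653*k,267*k),.008),'round',px2w(f,(756*k,326*k),.008))
plan([.507,-.304,.16],-.443,16)
E
```

```text
slot [ 0.54173396 -0.22335521  0.008     ] round [ 0.46752611 -0.38918228  0.008     ]
dist/row 22.7 deg/row -1.42
[[-2.8, 20.9, 8.5, 0, 0, 0.0248], [-2.2, 20.9, 8.5, 0, 0, 0.0248], [-1.7, 21.0, 8.5, 0, 0, 0.0248], [-1.2, 21.0, 8.5, 0, 0, 0.0248], [-0.7, 21.0, 8.5, 0, 0, 0.0248], [-0.2, 21.0, 8.5, 0, 0, 0.0248], [0.4, 21.0, 8.5, 0, 0, 0.0248], [0.9, 21.0, 8.5, 0, 0, 0.0248]]
[[1.4, 21.0, 8.5, 0, 0, 0.0248], [1.9, 21.0, 8.5, 0, 0, 0.0248], [2.4, 20.9, 8.5, 0, 0, 0.0248], [3.0, 20.8, 8.5, 0, 0, 0.0248], [3.5, 20.8, 8.5, 0, 0, 0.0248], [4.0, 20.7, 8.5, 0, 0, 0.0248], [4.5, 20.6, 8.5, 0, 0, 0.0248], [5.0, 20.4, 8.5, 0, 0, 0.0248]]
```

>>> step_arm(rows=[[[-3,21,8,0,0,0.025],[-2,21,8,0,0,0.025],[-2,21,8,0,0,0.025],[-1,21,8,0,0,0.025],[-1,21,8,0,0,0.025],[0,21,8,0,0,0.025],[0,21,8,0,0,0.025],[1,21,8,0,0,0.025]]])

```text
clock: 4.65
position: [0.5359, -0.139, 0.2321]
tool_rot: [3.142, -0.0, -0.247]
force: [-0.8, -0.3, -0.5]
width: 1.002
grasp_force: 0.0
```

>>> step_arm(rows=[[[1,21,9,0,0,0.025],[2,21,9,0,0,0.025],[2,21,9,0,0,0.025],[3,21,9,0,0,0.025],[4,21,9,0,0,0.025],[4,21,9,0,0,0.025],[5,21,9,0,0,0.025],[5,20,9,0,0,0.025]]])

```text
clock: 5.45
position: [0.5058, -0.3057, 0.1601]
tool_rot: [3.141, -0.0, -0.447]
force: [-0.2, -0.0, 0.1]
width: 0.994
grasp_force: 0.0
```

```bash
python3 - <<'E'
from h import *
Z=dict(plate_handle=.034,round_hole=.008,slot=.008)
f=grab('wrist'); print(f['s']['position'],f['s']['tool_rot'])
for q,z in Z.items():
    for d in spotter.spot_point(q,'wrist')[:2]: print(q,round(d['conf'],2),np.round(d['xy'],1),np.round(px2w(f,d['xy'],z),4))
cv2.imwrite('pics/w2.png',cv2.resize(f['img'][:,:,::-1],(800,600),interpolation=cv2.INTER_CUBIC))
import pickle; pickle.dump(f,open('w2.pkl','wb'))
E
```

```text
[ 0.50576736 -0.30573949  0.16011769] [ 3.14149487e+00 -2.09921009e-04 -4.47132294e-01]
plate_handle 0.64 [254.8 191.1] [ 0.5054 -0.3049  0.034 ]
round_hole 0.63 [343.7 180.8] [ 0.4701 -0.385   0.008 ]
round_hole 0.58 [108.6 339.2] [ 0.3902 -0.0189  0.008 ]
slot 0.67 [168.  188.9] [ 0.5377 -0.2247  0.008 ]
```

View pics/w2.png

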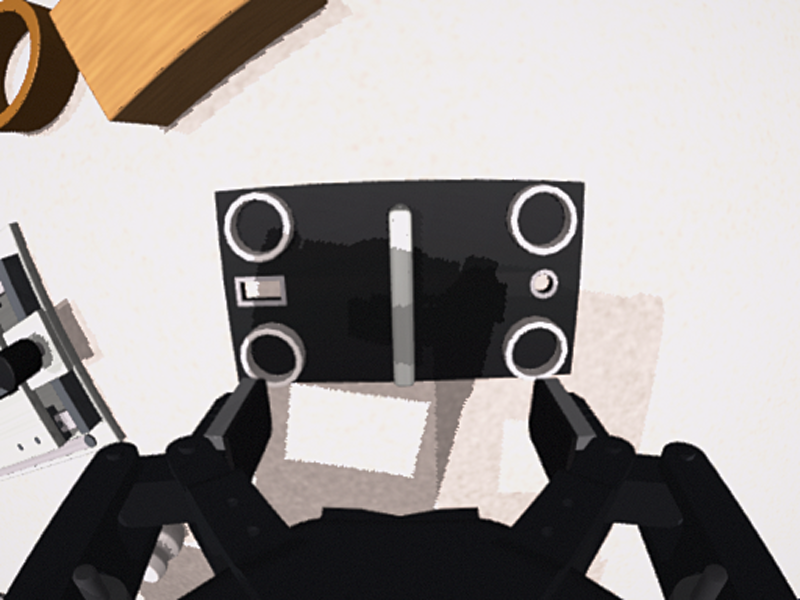

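The view shows the plate square under the gripper: handle from (400,207) to (403,384), slot (261,290) on the left, round hole (543,284) on the right. I compute the grasp pose from these.

```bash
python3 - <<'E'
from h import *
import pickle; f=pickle.load(open('w2.pkl','rb'))
k=1/1.5625
s=px2w(f,(261*k,290.5*k),.008); r=px2w(f,(543.5*k,284*k),.008); d=s-r; m=(s+r)/2
h1=px2w(f,(400*k,209*k),.044);h2=px2w(f,(403*k,382*k),.044);e=h1-h2
print(s,r,np.linalg.norm(d),'yaw',np.arctan2(d[1],d[0])-np.pi/2,m); print(h1,h2,np.linalg.norm(e),np.arctan2(e[1],e[0]),(h1+h2)/2)
yaw=np.arctan2(d[1],d[0])-np.pi/2
plan([*(m[:2]),.034],yaw,8)
E
```

```text
[ 0.54076634 -0.2253341   0.008     ] [ 0.46738289 -0.38857323  0.008     ] 0.17897526334487995 yaw -0.4224760727771213 [ 0.50407462 -0.30695366  0.008     ]
[ 0.55105701 -0.32784045  0.044     ] [ 0.46177554 -0.28706083  0.044     ] 0.09815374404182389 -0.4284559106425747 [ 0.50641628 -0.30745064  0.044     ]
dist/row 15.8 deg/row 0.17
[[-0.1, 0.3, 15.8, 0, 0, -0.003], [-0.1, 0.3, 15.8, 0, 0, -0.003], [-0.1, 0.3, 15.8, 0, 0, -0.003], [-0.1, 0.3, 15.8, 0, 0, -0.003], [-0.1, 0.3, 15.8, 0, 0, -0.003], [-0.1, 0.3, 15.8, 0, 0, -0.003], [-0.1, 0.3, 15.8, 0, 0, -0.003], [-0.1, 0.3, 15.8, 0, 0, -0.003]]
```

>>> step_arm(rows=[[[0,1.5,18,0,0,-0.022],[0,0,18,0,0,0],[0,0,18,0,0,0],[0,0,18,0,0,0],[0,0,18,0,0,0],[0,0,18,0,0,0],[0,0,12,0,0,0],[0,0,6,0,0,0]]])

```text
clock: 6.45
position: [0.5058, -0.305, 0.0337]
tool_rot: [-3.141, 0.001, -0.423]
force: [0.5, -0.6, 0.7]
width: 0.999
grasp_force: 0.0
```

>>> step_arm(rows=[[[0,0,0,0,0,0],[0,0,0,0,0,0],[0,0,0,0,0,0],[0,0,0,0,0,0],[0,0,0,0,0,0],[0,0,0,0,0,0],[0,0,0,0,0,0],[0,0,0,0,0,0]]], gripper=255, force=60)

```text
clock: 7.25
position: [0.5062, -0.3057, 0.0349]
tool_rot: [3.141, -0.001, -0.423]
force: [-0.8, 1.0, 7.2]
width: 0.135
grasp_force: 59.4
```

>>> step_arm(rows=[[[0,0,-2,0,0,0],[0,0,-4,0,0,0],[0,0,-10,0,0,0],[0,0,-15,0,0,0],[0,0,-20,0,0,0],[0,0,-20,0,0,0],[0,0,-20,0,0,0],[0,0,-20,0,0,0]]])

```text
clock: 8.05
position: [0.5059, -0.3055, 0.1474]
tool_rot: [3.141, -0.001, -0.423]
force: [0.7, -0.5, -5.6]
width: 0.128
grasp_force: 58.4
```

```bash
python3 - <<'E'
from h import *
f=grab('wrist'); print(f['s']['position'],f['s']['tool_rot'],f['s']['width'])
zc=f['s']['position'][2]-.034+.008
for q in('round_hole','slot'):
    for d in spotter.spot_point(q,'wrist')[:2]:
        P=px2w(f,d['xy'],zc); print(q,round(d['conf'],2),np.round(d['xy'],1),'tool',rot(f['s']['tool_rot']).T@(P-f['s']['position']))
cv2.imwrite('pics/w3.png',cv2.resize(f['img'][:,:,::-1],(800,600),interpolation=cv2.INTER_CUBIC))
import pickle; pickle.dump(f,open('w3.pkl','wb'))
E
```

```text
[ 0.50592925 -0.30552581  0.147388  ] [ 3.14146808e+00 -7.37487265e-04 -4.23243659e-01] 0.12831562354412998
round_hole 0.89 [395.5 235.5] tool [0.0017457  0.08393249 0.02601175]
slot 0.68 [112.7 235.1] tool [ 0.00180532 -0.0859001   0.02599064]
```

View pics/w3.png

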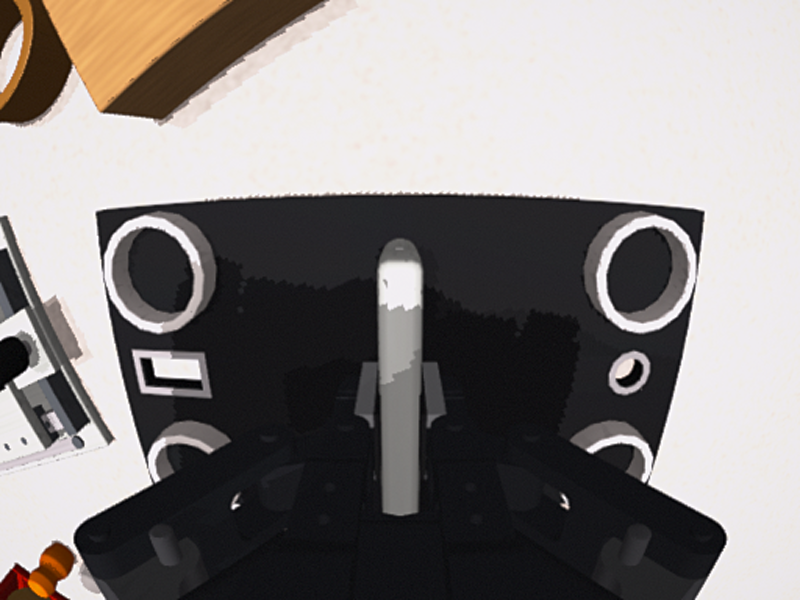

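The plate is held level: slot rim (171.5,373), round hole rim (629.5,372), both clear of the fingers. I plan the carry from this.

```bash
python3 - <<'E'
from h import *
import pickle; f=pickle.load(open('w3.pkl','rb'))
k=1/1.5625; Rt=rot(f['s']['tool_rot']); p=f['s']['position']
for zz in (.026,.029):
    t=[Rt.T@(px2w(f,(u*k,v*k),p[2]-zz)-p) for u,v in((171.5,373),(629.5,372))]; print(t,np.linalg.norm(t[0]-t[1]))
rp=np.array([.5844,.0056]); sp=np.array([.5956,.1848]); d=sp-rp; yaw=np.arctan2(d[1],d[0])-np.pi/2
h=np.array(t).mean(0); print(yaw,h)
c,s=np.cos(yaw),np.sin(yaw); m=(rp+sp)/2
T=m-(np.array([c,s])*h[0]+np.array([s,-c])*h[1]); print('TCP target',T)
plan([T[0],T[1],.15],yaw,16)
E
```

```text
[array([-0.00075386, -0.08850916,  0.02598842]), array([-0.00026375,  0.08957121,  0.02601097])] 0.17808104785822898
[array([-0.00226629, -0.09029154,  0.02898709]), array([-0.00176631,  0.09137574,  0.02901009])] 0.1816679755989791
-0.06241880999595728 [-0.0020163   0.0005421   0.02899859]
TCP target [0.59204619 0.09561527]
dist/row 25.7 deg/row 1.29
[[-5.4, -25.1, -0.2, 0, 0, -0.0225], [-4.9, -25.2, -0.2, 0, 0, -0.0225], [-4.3, -25.3, -0.2, 0, 0, -0.0225], [-3.7, -25.4, -0.2, 0, 0, -0.0225], [-3.2, -25.5, -0.2, 0, 0, -0.0225], [-2.6, -25.5, -0.2, 0, 0, -0.0225], [-2.0, -25.6, -0.2, 0, 0, -0.0225], [-1.4, -25.6, -0.2, 0, 0, -0.0225]]
[[-0.9, -25.7, -0.2, 0, 0, -0.0225], [-0.3, -25.7, -0.2, 0, 0, -0.0225], [0.3, -25.7, -0.2, 0, 0, -0.0225], [0.9, -25.6, -0.2, 0, 0, -0.0225], [1.5, -25.6, -0.2, 0, 0, -0.0225], [2.0, -25.6, -0.2, 0, 0, -0.0225], [2.6, -25.5, -0.2, 0, 0, -0.0225], [3.2, -25.5, -0.2, 0, 0, -0.0225]]
```

>>> step_arm(rows=[[[-5,-25,0,0,0,-0.022],[-5,-25,0,0,0,-0.022],[-4,-25,0,0,0,-0.023],[-4,-25,0,0,0,-0.023],[-3,-25,0,0,0,-0.023],[-3,-26,0,0,0,-0.022],[-2,-26,0,0,0,-0.022],[-1,-26,0,0,0,-0.022]]])

```text
clock: 9.0
position: [0.5485, -0.1039, 0.1444]
tool_rot: [3.142, 0.001, -0.243]
force: [0.7, 0.0, -6.0]
width: 0.125
grasp_force: 59.0
```

>>> step_arm(rows=[[[-1,-26,0,0,0,-0.023],[0,-26,0,0,0,-0.023],[0,-26,0,0,0,-0.023],[1,-26,0,0,0,-0.022],[1,-26,0,0,0,-0.022],[2,-26,0,0,0,-0.022],[2,-25,0,0,0,-0.022],[3,-20,0,0,0,-0.022]]])

```text
clock: 9.8
position: [0.5899, 0.0934, 0.1442]
tool_rot: [3.141, 0.002, -0.064]
force: [0.2, -0.4, -4.5]
width: 0.126
grasp_force: 59.0
```

```bash
python3 - <<'E'
from h import *
plan([.591,.0956,.102],-.0624,8)
E
```

```text
dist/row 5.3 deg/row 0.01
[[0.1, -0.3, 5.3, 0, 0, -0.0002], [0.1, -0.3, 5.3, 0, 0, -0.0002], [0.1, -0.3, 5.3, 0, 0, -0.0002], [0.1, -0.3, 5.3, 0, 0, -0.0002], [0.1, -0.3, 5.3, 0, 0, -0.0002], [0.1, -0.3, 5.3, 0, 0, -0.0002], [0.1, -0.3, 5.3, 0, 0, -0.0002], [0.1, -0.3, 5.3, 0, 0, -0.0002]]
```

>>> step_arm(rows=[[[1,-2,8,0,0,0],[0,0,8,0,0,0],[0,0,8,0,0,0],[0,0,8,0,0,0],[0,0,6,0,0,0],[0,0,4,0,0,0],[0,0,1,0,0,0],[0,0,0,0,0,0]]])

```text
clock: 10.6
position: [0.5917, 0.0938, 0.1023]
tool_rot: [3.142, 0.0, -0.065]
force: [0.6, -0.2, -4.4]
width: 0.132
grasp_force: 59.1
```

```bash
python3 - <<'E'
from h import *
f=grab('wrist'); print(f['s']['position'],f['s']['tool_rot'],f['s']['force'])
im=f['img'][:,:,::-1]
a=im[190:290,70:190]; b=im[190:290,330:450]
cv2.imwrite('pics/w4.png',cv2.resize(np.hstack([a,b]),None,fx=3.33,fy=3.33,interpolation=cv2.INTER_CUBIC))
import pickle; pickle.dump(f,open('w4.pkl','wb'))
E
```

```text
[0.59171151 0.0938297  0.10225721] [ 3.14158512e+00  5.06519598e-05 -6.54141936e-02] [ 0.61996676 -0.20692697 -4.40889992]
```

View pics/w4.png

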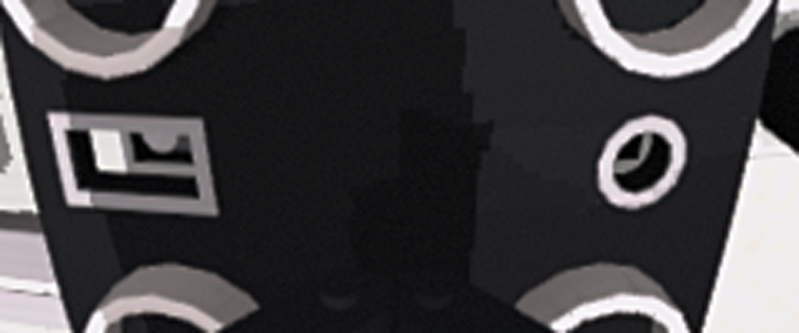

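```bash
python3 - <<'E'
from h import *
import pickle; f=pickle.load(open('w4.pkl','rb'))
S=800/240
def crop(p,side): return np.round(((p[0]-(70 if side==0 else 330))*S+side*400,(p[1]-190)*S),0)
def inv(x,y): 
    side=x>=400; return ((x-400*side)/S+(330 if side else 70), y/S+190)
for i,P in enumerate([(.5956,.1848),(.5844,.0056)]): print('pred pin',crop(w2px(f,(*P,.060)),i))
p=f['s']['position']; Rt=rot(f['s']['tool_rot'])
# hole tops from rims
for nm,xy in (('slot',(133,163)),('round',(642,162))):
    for z in (.073,.076): 
        P=px2w(f,inv(*xy),z); print(nm,z,P, 'tool',Rt.T@(P-p), 'underside px',crop(w2px(f,P-[0,0,.008]),int(xy[0]>400)))
# pin centre where seen
print('pin slot seen (165,133):',px2w(f,inv(165,133),.060))
im=f['img'][:,:,::-1]
a=im[215:265,80:140]; b=im[215:265,375:435]
cv2.imwrite('pics/w4b.png',cv2.convertScaleAbs(cv2.resize(np.hstack([a,b]),None,fx=6.66,fy=6.66,interpolation=cv2.INTER_LANCZOS4),alpha=1.6,beta=20))
E
```

```text
pred pin [157. 133.]
pred pin [602. 131.]
slot 0.073 [0.59509378 0.18418943 0.073     ] tool [-0.00253008 -0.09038779  0.02925665] underside px [150. 145.]
slot 0.076 [0.59649004 0.18231233 0.076     ] tool [-0.00101426 -0.08860594  0.02625659] underside px [151. 145.]
round 0.073 [0.58349274 0.00278454 0.073     ] tool [-0.00224831  0.09138746  0.02925801] underside px [625. 144.]
round 0.076 [0.58511776 0.00448449 0.076     ] tool [-0.00073804  0.08958494  0.02625792] underside px [624. 144.]
pin slot seen (165,133): [0.59548223 0.1830631  0.06      ]
```

View pics/w4b.png

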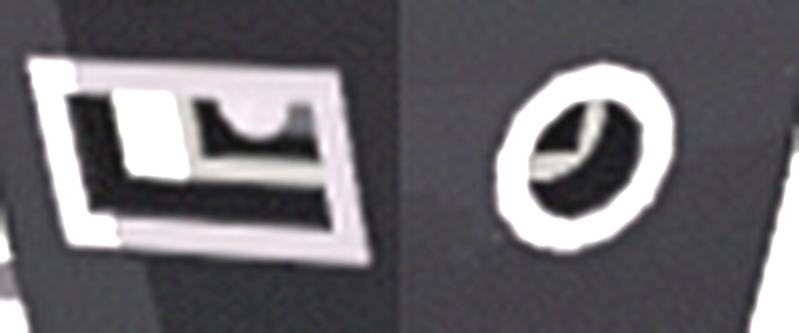

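The slot pin shows inside the slot, at its upper edge (b-crop 255,105). By computation both holes lie within about 1 mm of the pins. I lower the plate gently and watch the force.

>>> step_arm(rows=[[[0,0,2,0,0,0.002],[0,0,2,0,0,0],[0,0,1,0,0,0],[0,0,1,0,0,0],[0,0,0.5,0,0,0],[0,0,0.5,0,0,0],[0,0,0.5,0,0,0],[0,0,0.5,0,0,0]]])

```text
clock: 11.45
position: [0.5917, 0.094, 0.0943]
tool_rot: [-3.142, -0.0, -0.067]
force: [-1.0, 0.4, -5.6]
width: 0.13
grasp_force: 59.1
```

>>> step_arm(rows=[[[0,0,0.5,0,0,0],[0,0,0.5,0,0,0],[0,0,0.5,0,0,0],[0,0,0.5,0,0,0],[0,0,0.5,0,0,0],[0,0,0,0,0,0],[0,0,0,0,0,0],[0,0,0,0,0,0]]])

```text
clock: 12.25
position: [0.5917, 0.094, 0.0918]
tool_rot: [-3.142, -0.0, -0.067]
force: [0.0, -0.9, -5.1]
width: 0.131
grasp_force: 59.1
```

>>> step_arm(rows=[[[0,0,0.5,0,0,0],[0,0,0.5,0,0,0],[0,0,0.5,0,0,0],[0,0,0.5,0,0,0],[0,0,0,0,0,0],[0,0,0,0,0,0],[0,0,0,0,0,0],[0,0,0,0,0,0]]])

```text
clock: 13.05
position: [0.5917, 0.094, 0.0898]
tool_rot: [-3.142, -0.0, -0.067]
force: [0.6, 0.6, -5.7]
width: 0.131
grasp_force: 59.1
```

>>> step_arm(rows=[[[0,0,0.5,0,0,0],[0,0,0.5,0,0,0],[0,0,0.5,0,0,0],[0,0,0.5,0,0,0],[0,0,0,0,0,0],[0,0,0,0,0,0],[0,0,0,0,0,0],[0,0,0,0,0,0]]])

```text
clock: 13.85
position: [0.5917, 0.0939, 0.0878]
tool_rot: [-3.142, -0.0, -0.067]
force: [0.8, 0.3, -5.5]
width: 0.131
grasp_force: 59.1
```

>>> step_arm(rows=[[[0,0,0.5,0,0,0],[0,0,0.5,0,0,0],[0,0,0.5,0,0,0],[0,0,0.5,0,0,0],[0,0,0.5,0,0,0],[0,0,0.5,0,0,0],[0,0,0.5,0,0,0],[0,0,0,0,0,0]]])

```text
clock: 14.65
position: [0.5916, 0.094, 0.0842]
tool_rot: [3.142, 0.0, -0.067]
force: [-0.4, -0.0, -5.4]
width: 0.124
grasp_force: 59.1
```

>>> step_arm(rows=[[[0,0,0.5,0,0,0],[0,0,0.5,0,0,0],[0,0,0.5,0,0,0],[0,0,0.5,0,0,0],[0,0,0,0,0,0],[0,0,0,0,0,0],[0,0,0,0,0,0],[0,0,0,0,0,0]]])

```text
clock: 15.45
position: [0.5917, 0.0939, 0.0823]
tool_rot: [3.142, -0.0, -0.067]
force: [-0.5, -0.5, -4.9]
width: 0.13
grasp_force: 59.1
```

>>> step_arm(rows=[[[0,0,0.3,0,0,0],[0,0,0.3,0,0,0],[0,0,0.3,0,0,0],[0,0,0.3,0,0,0],[0,0,0.3,0,0,0],[0,0,0,0,0,0],[0,0,0,0,0,0],[0,0,0,0,0,0]]])

```text
clock: 16.25
position: [0.5917, 0.094, 0.0809]
tool_rot: [-3.142, -0.0, -0.067]
force: [-2.3, -0.3, 1.5]
width: 0.13
grasp_force: 59.8
```

The contact force came on at TCP 0.0809, and the handle was gripped at 0.0349, so the underside is at 46 mm and the plate is seated. I release it and rise.

>>> step_arm(rows=[[[0,0,0,0,0,0],[0,0,0,0,0,0],[0,0,0,0,0,0],[0,0,0,0,0,0],[0,0,0,0,0,0],[0,0,0,0,0,0],[0,0,0,0,0,0],[0,0,0,0,0,0]]], gripper=120)

```text
clock: 17.05
position: [0.5917, 0.094, 0.0808]
tool_rot: [-3.142, -0.0, -0.067]
force: [0.1, -0.3, -0.0]
width: 0.528
grasp_force: 0.0
```

>>> step_arm(rows=[[[0,0,-5,0,0,0],[0,0,-10,0,0,0],[0,0,-20,0,0,0],[0,0,-25,0,0,0],[0,0,-25,0,0,0],[0,0,-25,0,0,0],[0,0,-25,0,0,0],[0,0,-15,0,0,0]]])

```text
clock: 17.85
position: [0.5923, 0.094, 0.2338]
tool_rot: [-3.141, -0.003, -0.067]
force: [0.8, 1.5, 0.5]
width: 0.528
grasp_force: 0.0
```

```bash
python3 - <<'E'
from h import *
f=grab('wrist'); print(f['s']['position'],f['s']['tool_rot'])
for q,z in dict(plate_handle=.080,round_hole=.054,slot=.054,push_knob=.065).items():
    for d in spotter.spot_point(q,'wrist')[:2]: print(q,round(d['conf'],2),np.round(d['xy'],1),np.round(px2w(f,d['xy'],z),4))
cv2.imwrite('pics/w5.png',cv2.resize(f['img'][:,:,::-1],(800,600),interpolation=cv2.INTER_CUBIC))
import pickle; pickle.dump(f,open('w5.pkl','wb'))
E
```

```text
[0.59229101 0.09404101 0.23382881] [-3.14111170e+00 -2.78282431e-03 -6.71672522e-02]
plate_handle 0.77 [255.3 182.9] [0.5919 0.0944 0.08  ]
round_hole 0.58 [334.7 175.7] [0.5875 0.0094 0.054 ]
slot 0.89 [171.6 177.1] [0.5976 0.1845 0.054 ]
push_knob 0.94 [386.3 175.4] [ 0.5875 -0.0469  0.065 ]
```

View pics/w5.png

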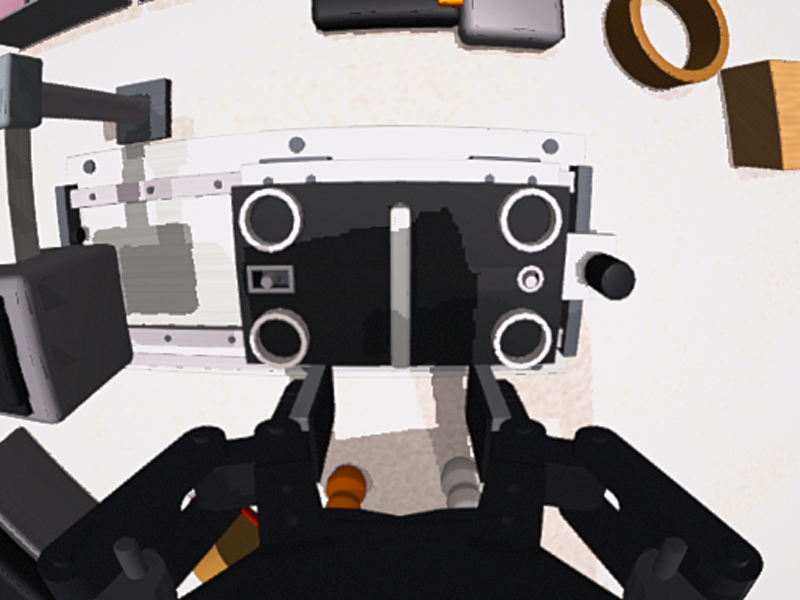

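Both pins stand up through the holes, at (268,280) and (531,279), and the plate lies square and flat. Next: knob position and carriage travel, using the end bars.

```bash
python3 - <<'E'
from h import *
import pickle; f=pickle.load(open('w1.pkl','rb')); g=pickle.load(open('w5.pkl','rb'))
k=1/1.5625; yaw=-.0624; ey=np.array([-np.sin(yaw),np.cos(yaw)]); ex=np.array([np.cos(yaw),np.sin(yaw)])
def rr(c,r,z): 
    u=w2px(f,(.71-.0004*r,.25-.0004*c,.060)); return px2w(f,u,z)[:2]
def sh(n,P): print(n,np.round(P,4),'along',round(float(P@ey),4),'across',round(float(P@ex),4))
for n,c,r,z in (('carr far top',147,88,.046),('carr near top',668,120,.046),('carr far bot',127,441,.046),('carr near bot',651,468,.046),('base nr top',738,73,.012),('base nr bot',713,507,.012),('endbar inner',709,200,.03),('endbar outer',739,200,.03)): sh(n,rr(c,r,z))
sh('far bar w1',px2w(f,(68*k,180*k),.03)[:2]); sh('far bar outer w1',px2w(f,(52*k,185*k),.03)[:2])
sh('knob top w1',px2w(f,(505*k,234*k),.082)[:2]); sh('knob top w5',px2w(g,(620*k,277*k),.082)[:2])
sh('far bar w5',px2w(g,(77*k,200*k),.03)[:2]); sh('base far w5',px2w(g,(68*k,157*k),.012)[:2]); sh('base nr w5',px2w(g,(587*k,136*k),.012)[:2]);sh('nr bar w5',px2w(g,(578*k,200*k),.03)[:2])
sh('head near face bottom w5',px2w(g,(133*k,352*k),.12)[:2]);sh('head near face top w5',px2w(g,(24*k,275*k),.22)[:2])
K=px2w(g,(620*k,277*k),.082)[:2]
T=K-ey*.050; print(T); plan([T[0],T[1],.234],-.0624,8)
E
```

```text
carr far top [0.6761 0.1976] along 0.2393 across 0.6624
carr near top [ 0.6628 -0.0189] along 0.0224 across 0.6626
carr far bot [0.5294 0.2059] along 0.2385 across 0.5155
carr near bot [ 0.5181 -0.0119] along 0.0204 across 0.5179
base nr top [ 0.6859 -0.0549] along -0.0121 across 0.688
base nr bot [ 0.4891 -0.0436] along -0.013 across 0.4909
endbar inner [ 0.6289 -0.0387] along 0.0006 across 0.6301
endbar outer [ 0.6289 -0.0517] along -0.0124 across 0.6309
far bar w1 [0.6637 0.358 ] along 0.3987 across 0.6401
far bar outer w1 [0.6622 0.382 ] along 0.4225 across 0.6371
knob top w1 [ 0.5883 -0.0484] along -0.0117 across 0.5902
knob top w5 [ 0.5895 -0.0515] along -0.0146 across 0.5916
far bar w5 [0.6723 0.358 ] along 0.3992 across 0.6487
base far w5 [0.7125 0.3779] along 0.4216 across 0.6875
base nr w5 [ 0.6841 -0.0565] along -0.0138 across 0.6863
nr bar w5 [ 0.6356 -0.0404] along -0.0007 across 0.6369
head near face bottom w5 [0.5719 0.2628] along 0.298 across 0.5544
head near face top w5 [0.6448 0.2377] along 0.2774 across 0.6287
[ 0.58638405 -0.10136234]
dist/row 24.4 deg/row 0.03
[[1.0, 24.4, -0.4, 0, 0, -0.0006], [1.0, 24.4, -0.4, 0, 0, -0.0006], [1.0, 24.4, -0.4, 0, 0, -0.0006], [1.0, 24.4, -0.4, 0, 0, -0.0006], [1.0, 24.4, -0.4, 0, 0, -0.0006], [1.0, 24.4, -0.4, 0, 0, -0.0006], [0.9, 24.4, -0.4, 0, 0, -0.0006], [0.9, 24.4, -0.4, 0, 0, -0.0006]]
```

>>> step_arm(rows=[[[1,24,0,0,0,-0.005],[1,25,0,0,0,0],[1,25,0,0,0,0],[1,25,0,0,0,0],[1,25,0,0,0,0],[1,25,0,0,0,0],[1,24,0,0,0,0],[1,23,0,0,0,0]]], gripper=255, force=40)

```text
clock: 18.9
position: [0.5866, -0.1031, 0.2296]
tool_rot: [-3.141, 0.002, -0.062]
force: [1.3, 0.8, 0.5]
width: 0.004
grasp_force: 0.0
```

>>> step_arm(rows=[[[0,0,15,0,0,0],[0,0,25,0,0,0],[0,0,25,0,0,0],[0,0,25,0,0,0],[0,0,25,0,0,0],[0,0,25,0,0,0],[0,0,16,0,0,0],[0,0,10,0,0,0]]])

```text
clock: 19.7
position: [0.5859, -0.1019, 0.0624]
tool_rot: [-3.141, 0.003, -0.062]
force: [0.1, -0.7, 0.8]
width: -0.001
grasp_force: 0.0
```

>>> step_arm(rows=[[[0,-2,0,0,0,0],[0,-2,0,0,0,0],[0,-2,0,0,0,0],[0,-2,0,0,0,0],[0,-2,0,0,0,0],[0,-2,0,0,0,0],[0,-1,0,0,0,0],[0,-1,0,0,0,0]]])

```text
clock: 20.5
position: [0.5883, -0.0881, 0.0649]
tool_rot: [3.142, -0.0, -0.062]
force: [-0.0, 0.0, -0.5]
width: 0.0
grasp_force: 0.0
```

>>> step_arm(rows=[[[0,-1,0,0,0,0],[0,-1,0,0,0,0],[0,-1,0,0,0,0],[0,-1,0,0,0,0],[0,-1,0,0,0,0],[0,-1,0,0,0,0],[0,-1,0,0,0,0],[0,-1,0,0,0,0]]])

```text
clock: 21.3
position: [0.5887, -0.0801, 0.0648]
tool_rot: [-3.142, 0.0, -0.062]
force: [-0.0, 0.9, 0.1]
width: -0.001
grasp_force: 0.0
```

>>> step_arm(rows=[[[0,-1,0,0,0,0],[0,-1,0,0,0,0],[0,-1,0,0,0,0],[0,-1,0,0,0,0],[0,-1,0,0,0,0],[0,-1,0,0,0,0],[0,-1,0,0,0,0],[0,-1,0,0,0,0]]])

```text
clock: 22.1
position: [0.5892, -0.0729, 0.0648]
tool_rot: [3.141, -0.0, -0.062]
force: [-0.8, -9.0, 0.4]
width: 0.0
grasp_force: 4.5
```

>>> step_arm(rows=[[[0,-3,0,0,0,0],[0,-6,0,0,0,0],[0,-10,0,0,0,0],[0,-12,0,0,0,0],[0,-12,0,0,0,0],[0,-12,0,0,0,0],[0,-12,0,0,0,0],[0,-10,0,0,0,0]]])

```text
clock: 22.9
position: [0.5941, 0.0045, 0.0648]
tool_rot: [3.141, -0.0, -0.062]
force: [-0.8, -10.3, -0.8]
width: 0.002
grasp_force: 4.9
```

>>> step_arm(rows=[[[0,-10,0,0,0,0],[0,-10,0,0,0,0],[0,-8,0,0,0,0],[0,-6,0,0,0,0],[0,-5,0,0,0,0],[0,-4,0,0,0,0],[0,-3,0,0,0,0],[0,-2,0,0,0,0]]])

```text
clock: 23.7
position: [0.5971, 0.0521, 0.0648]
tool_rot: [3.141, -0.0, -0.062]
force: [0.1, -10.2, 0.6]
width: 0.001
grasp_force: 4.6
```

```bash
python3 - <<'E'
from h import *
f=grab('wrist'); s=f['s']; print(s['position'],s['force'])
yaw=-.0624; ey=np.array([-np.sin(yaw),np.cos(yaw)])
for q,z in dict(plate_handle=.080,round_hole=.054,slot=.054,push_knob=.065).items():
    for d in spotter.spot_point(q,'wrist')[:1]: P=px2w(f,d['xy'],z); print(q,round(d['conf'],2),np.round(d['xy'],1),P,P[:2]@ey)
print('tcp along',s['position'][:2]@ey)
E
```

```text
[0.59711941 0.05206403 0.06480731] [  0.06245131 -10.15722472   0.6168359 ]
round_hole 0.74 [115.4 254.3] [0.59930611 0.12992959 0.054     ] 0.16704915321320507
push_knob 0.74 [196.2 273.3] [0.59410679 0.08144852 0.065     ] 0.11833821370858952
tcp along 0.0891987759405758
```

>>> step_arm(rows=[[[0,-2,0,0,0,0],[0,-2,0,0,0,0],[0,-2,0,0,0,0],[0,-2,0,0,0,0],[0,-2,0,0,0,0],[0,-2,0,0,0,0],[0,-1,0,0,0,0],[0,-1,0,0,0,0]]])

```text
clock: 24.75
position: [0.598, 0.066, 0.0648]
tool_rot: [3.141, -0.0, -0.062]
force: [2.2, -10.1, -0.5]
width: -0.003
grasp_force: 4.5
```

>>> step_arm(rows=[[[0,-1,0,0,0,0],[0,-0.5,0,0,0,0],[0,-0.5,0,0,0,0],[0,-0.5,0,0,0,0],[0,-0.5,0,0,0,0],[0,0,0,0,0,0],[0,0,0,0,0,0],[0,0,0,0,0,0]]])

```text
clock: 25.55
position: [0.5981, 0.0676, 0.0648]
tool_rot: [3.14, 0.0, -0.062]
force: [0.2, -24.0, 0.5]
width: 0.005
grasp_force: 12.2
```

>>> step_arm(rows=[[[0,-0.5,0,0,0,0],[0,-0.3,0,0,0,0],[0,0,0,0,0,0],[0,0,0,0,0,0],[0,0,0,0,0,0],[0,0,0,0,0,0],[0,0,0,0,0,0],[0,0,0,0,0,0]]])

```text
clock: 26.35
position: [0.5981, 0.0677, 0.0648]
tool_rot: [3.139, 0.0, -0.062]
force: [0.8, -32.2, 1.2]
width: 0.0
grasp_force: 16.1
```

It is at the stop: the force rose 8 N with no travel. I back off, rise and check.

>>> step_arm(rows=[[[0,2,0,0,0,0],[0,5,0,0,0,0],[0,10,0,0,0,0],[0,20,0,0,0,0],[0,20,0,0,0,0],[0,15,0,0,0,0],[0,10,0,0,0,0],[0,5,0,0,0,0]]])

```text
clock: 27.15
position: [0.5926, -0.0174, 0.0648]
tool_rot: [-3.142, 0.0, -0.063]
force: [-0.8, 0.4, -0.0]
width: -0.003
grasp_force: 0.0
```

>>> step_arm(rows=[[[0,0,-10,0,0,0],[0,0,-25,0,0,0],[0,0,-30,0,0,0],[0,0,-30,0,0,0],[0,0,-30,0,0,0],[0,0,-30,0,0,0],[0,0,-20,0,0,0],[0,0,-5,0,0,0]]])

```text
clock: 27.95
position: [0.5938, -0.0159, 0.248]
tool_rot: [-3.142, -0.004, -0.061]
force: [-0.1, 0.1, -1.2]
width: 0.004
grasp_force: 0.0
```

```bash
python3 - <<'E'
from h import *
s=sensors.read_state(); print(s['clock'],s['force'])
f=grab('wrist'); yaw=-.0624; ey=np.array([-np.sin(yaw),np.cos(yaw)])
for q,z in dict(round_hole=.054,push_knob=.065,plate_handle=.08,slot=.054).items():
    for d in spotter.spot_point(q,'wrist')[:1]: P=px2w(f,d['xy'],z); print(q,round(d['conf'],2),P,P[:2]@ey)
g=grab('scene')
a=cv2.resize(f['img'],(400,300),interpolation=cv2.INTER_AREA); b=cv2.resize(g['img'][60:300,130:450],(400,300),interpolation=cv2.INTER_CUBIC)
cv2.imwrite('pics/end.png',np.hstack([a,b])[:,:,::-1])
E
```

```text
27.95 [-0.05706459  0.11373024 -1.19176193]
round_hole 0.59 [0.60025165 0.23277879 0.054     ] 0.26975714306800386
push_knob 0.61 [0.59542956 0.09797785 0.065     ] 0.13491785654273103
plate_handle 0.84 [0.60032749 0.2399694  0.08      ] 0.27693849290668526
slot 0.93 [0.60801614 0.32409632 0.054     ] 0.3613811411379461
```

View pics/end.png

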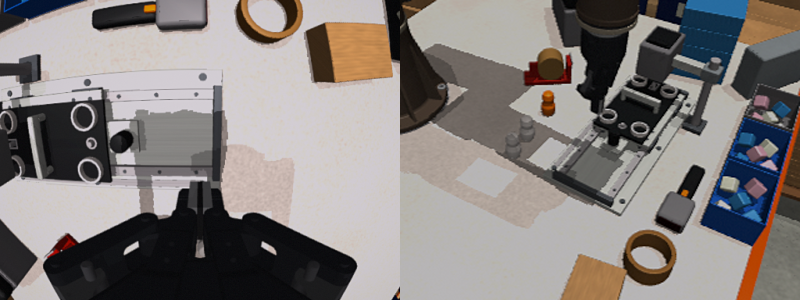

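The final view shows the plate flat on the carriage with pins in both holes, under the head. Nothing else has moved and the gripper is clear. Handing in.

```bash
python3 -c "
from h import *
print(workorder.close_job())"
```

```text
the job is handed in; nothing more can be done
None
```

The job is handed in: the nest plate is seated on both pins with its round hole at the knob end, the carriage is pushed in under the head until it met a hard stop, and the gripper is clear of everything.

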